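# Release the blue tin from the gravity dispenser

## Robot

A 6-joint arm with a two-finger parallel gripper is mounted at the origin on the work surface. World frame = base frame: x ahead of the robot, y to its left, z up, the work surface at z = 0. Lengths are in m, angles in degrees, forces in N, time in s.
With the tool pointing down it reaches from about 0.3 to 0.75 m from the base axis. Payload 8.5 kg.
Tool frame: the origin (TCP) lies at the very end of the fingers, on their centre line; the grasp point (between the pads) lies 19 mm behind it (hold_point_z is the distance from the TCP to the grasp point, in m); z points along the fingers, y is the direction in which the jaws open and shut (so a half turn about z gives the same grasp; the last joint's range is limited). The gripper opens to 85 mm and grips with 20 to 120 N. Pads are 22 mm wide; open, the fingers measure 114 mm over their backs; the gripper's body (76 mm by 85 mm) begins 54 mm behind the grasp point. The pads swing forward as they close: fully open they stand 13 mm farther back than shut.
Start: joints at [-79.486, 21.807, 74.336, -0, 83.858, -12.336], TCP at [0.214, -0.507, 0.231] pointing down, gripper open.
Joint ranges: [-178.18, 178.18], [-50.72, 133.34], [12.68, 142.11], [-81.47, 261.47], [9.98, 163.14], [-165.26, 165.26]. Speed limits (degrees/s): [136.94, 136.94, 180, 180, 180, 180].

## Interface

Orientations are given as a 3x3 rotation matrix whose columns are the frame's x, y, z axes.
In Python, from rig import observe, get_image, close_job, hold_point_z gives the robot as it stands. The module is installed in compiled form; this text tells all that it offers.
- The arm moves only by the tool jog_arm, never from a script. Its arguments are lists of equal length, an entry for each row: "travel": the shift along the world's x, y, z in m, a list of three; "dr": the turn, a rotation vector about the world's x, y, z in rad, a list of three. In form: {"travel": [[x, y, z], ...], "dr": [[rx, ry, rz], ...]}. A call has 1 to 20 rows; each row shifts and turns the commanded pose from where the row before left it; what a row does not reach is not made up. A row lasts 1/12 s, in which the tool goes at most 41.7 mm and 7.16 degrees, less where a joint would pass 70% of its speed; a pose out of reach is approached as far as the arm can. A call with a gripper value outside its range is refused whole. "jaw" is the finger opening in m, from 0 to 0.0854, set as the call begins (left out, the last holds). The fingers move at their own pace and stop on an object; "newtons" is the grip in N (left out, the last holds). Time passes only in rows, so rows that do not move let the fingers close. It gives the time, the measured TCP pose, the force and the opening at its end, in the units of the state.
- observe(): the state, without advancing time (a new reading comes with each control period).
- get_image(name): name is "side" or "top"; returns a dict with "color" (400x640x3 uint8, red, green, blue), "fovy" (degrees; the focal length in pixels is half the picture's height over the tangent of half this angle, whatever the lens; pixels are square), "cx", "cy" (the principal point, pixels), "R" (3x3) and "t" (3): a world point X has camera coordinates R X + t. Camera axes: x right, y down, z forward; pixel columns grow to the right and rows downward; lengths in m; the calibration is good to about 2 mm. A picture is of the moment at which its call begins. There is no depth.
- close_job(): hands the job in, once; it reports no verdict.
The state is a dict: "time_s": time; "q": joint angles; "qvel": joint speeds; "joint_efforts": joint torques, N m; "position": TCP position; "tool_rot": TCP orientation; "ft_force": force on the tool from outside, world axes, zero at the start; "wrist_torque": the same for the moment, N m; "grip_width": finger opening in m.
Only numpy, scipy, OpenCV 4.12 (cv2) and the standard library are available. Lean on these libraries where they do the work, as an engineer would, in place of code of your own. Each camera call takes 0.05 s, during which the arm holds its last target.

## Task

With the fingertips, press down the black paddle of the lever whose yellow gate holds back the blue tin, and keep it down until the tin has rolled out into the tray in the middle of the dispenser; then let the paddle come up so that the gate is shut again. Leave the orange tin waiting behind its gate. Touch neither the tins nor the gates, and leave the spray bottle, jar, beaker and tape roll where they stand.

Things in the scene. Friction and masses are not known exactly. Their poses are not given: they have to be found in the camera images.
- dispenser: fixed, 560 mm wide: two lanes slope down from its ends (+y left, -y right) into a tray in the middle. Origin on the table under the tray's middle; x away from the robot, y along the lanes. Tray inside: x +-43, y +-80 mm, floor 20 mm, walls 74 mm high. Tins lie along x behind the gates, at y = +-127 mm. Levers lie along x at y = +-105; pivot posts at x = -130 mm, 138 mm high
- lever_left (a joint): left (+y) rocking lever, rad: 0 level, gate shut; positive = paddle down, gate up; stop at 0.42 (paddle 41 mm down). Hinge along dispenser y at (-130, 105, 127) mm; paddle centre 100 mm from it towards -x, gate 130 mm towards +x. Springs back to 0 when let go; takes 4 to 5 N at the paddle. The tin passes under the gate above about 0.30 rad (paddle 30 mm down)
- lever_right (a joint): right (-y) rocking lever, rad: 0 level, gate shut; positive = paddle down, gate up; stop at 0.42 (paddle 41 mm down). Hinge along dispenser y at (-130, -105, 127) mm; paddle centre 100 mm from it towards -x, gate 130 mm towards +x. Springs back to 0 when let go; takes 4 to 5 N at the paddle. The tin passes under the gate above about 0.30 rad (paddle 30 mm down)
- pad_left (a point): centre of the top face of the left lever's black square paddle (38 x 38 mm, 6 mm thick), the end to press, on the robot's side of the dispenser; 138 mm above the table at rest, nothing beneath it but the table
- pad_right (a point): centre of the top face of the right lever's black square paddle (38 x 38 mm, 6 mm thick), the end to press, on the robot's side of the dispenser; 138 mm above the table at rest, nothing beneath it but the table
- gate_left (a point): yellow gate plate hanging from the far end of the left lever, 50 mm wide along the lever, 4 mm thick, 50 mm high, across the lane; this point is the middle of its lower edge, 72 mm above the table when shut. Rises with the lever
- gate_right (a point): yellow gate plate hanging from the far end of the right lever, 50 mm wide along the lever, 4 mm thick, 50 mm high, across the lane; this point is the middle of its lower edge, 72 mm above the table when shut. Rises with the lever
- tin_blue: blue tin with steel rims, a lying cylinder 44 mm in diameter, 76 mm long, about 0.12 kg; origin at its centre, x along its length. At the start it lies behind either the left or the right gate, centre 91 mm above the table
- tin_orange: orange tin, otherwise the same; waits behind the other gate
- spray: white bottle with a grey cap, 56 mm in diameter, 140 mm high, loose; origin at the centre of its foot
- jar: amber jar with a red lid, 64 mm in diameter, 85 mm high, loose; origin at the centre of its foot
- beaker: open steel beaker, 64 mm in diameter, 70 mm high, loose; origin at the centre of its foot
- tape: green tape roll lying flat, 84 mm in diameter, 24 mm high, loose, between the two paddles; origin at the centre of its underside
Things that resemble listed ones, but are neither listed nor needed, are in the scene too. Of the things that look like the tin_blue, the largest one is meant.

How it is judged (in metres and radians):
On the way, in this order (a step that is already met when the one before it is completed fails the run):
1. the fingers press down the paddle of the blue tin's lever (lever past 0.1 rad) while the tin is still in its lane (((value of joint lever_left above 0.1 rad and contact force between the fingers and lever_left_c1 above 0.3 N and y of tin_blue in the frame of dispenser above 0.085 m) or (value of joint lever_right above 0.1 rad and contact force between the fingers and lever_right_c1 above 0.3 N and y of tin_blue in the frame of dispenser below -0.085 m))), for 0.04 s.
2. the blue tin has rolled into the tray (y of tin_blue in the frame of dispenser between -0.07 and 0.07 m and x of tin_blue in the frame of dispenser between -0.03 and 0.03 m and z of tin_blue in the frame of dispenser below 0.066 m), for 0.2 s.
At the end, for the whole second after the job is handed in: The blue tin rests in the middle tray (within 70 mm of its middle along the lanes, 30 mm across, below 66 mm, slower than 50 mm/s), both levers are back under 0.04 rad, the orange tin is within 15 mm and the bystanders within 30 mm of where they started (all of step 2 and linear speed of tin_blue below 0.05 m/s and value of joint each of lever_left, lever_right below 0.04 rad and distance of tin_orange from where it was at the start of the episode below 0.015 m and distance of each of spray, jar, beaker, tape from where it was at the start of the episode below 0.03 m); the robot touches nothing.
It fails at once if the robot touches a tin (contact force between any of the arm, the fingers and tin_blue above 0.5 N or contact force between any of the arm, the fingers and tin_orange above 0.5 N).
It fails at once if the robot touches a gate (contact force between any of the arm, the fingers and lever_left_c2 above 0.5 N or contact force between any of the arm, the fingers and lever_right_c2 above 0.5 N).
It fails at once if a tin is lifted above 130 mm (height (world z) of any of tin_blue, tin_orange above 0.13 m).
It fails at once if the orange tin is let out or shifted more than 30 mm (distance of tin_orange from where it was at the start of the episode above 0.03 m).
It fails at once if the spray bottle, jar, beaker or tape roll is shifted more than 30 mm or tipped (distance of any of spray, jar, beaker, tape from where it was at the start of the episode above 0.03 m or angle between any of spray, jar, beaker, tape's own z axis and vertical above 0.3 rad).
It also fails if it takes over 38 s, if anything falls off the work surface, if the arm or the gripper's body presses on something with over 40 N, if the wrist force passes 120 N, or if a joint passes its speed limit or range.

## Working session

There is one attempt and no reset: what is moved stays moved. The work goes in short steps, Python scripts to look and compute and a tool call to move; the robot and the scene stay as the last step left them, time stands still between calls to the robot, and variables do not carry over. Pictures are saved under pics/ and viewed, and the job is handed in when it is done.

Besides the shell and the picture viewer there is one more tool, called as name(argument=value, ...), one argument or row to a line, values as JSON. jog_arm: Moves the arm, as the interface text tells. Its arguments: {"type":"object","properties":{"travel":{"type":"array"},"dr":{"type":"array"},"jaw":{"type":"number"},"newtons":{"type":"number"}},"required":["travel","dr"]}

```bash
mkdir -p pics; python3 - <<'E'
from rig import *
import cv2,pickle
d={}
for n in("top","side"):
    g=get_image(n);d[n]=g;cv2.imwrite(f"pics/{n}0.png",g["color"][:,:,::-1]);print(n,g["fovy"],g["cx"],g["cy"],g["R"],g["t"])
pickle.dump(d,open("d.pkl","wb"))
print(observe(),hold_point_z)
E
```

```text
top 50.43116757924888 327.67891014127036 203.98821206041433 [[-2.70862751e-02 -9.99632902e-01  6.28410589e-04]
 [-9.96965364e-01  2.69680878e-02 -7.30259170e-02]
 [ 7.29821623e-02 -2.60450367e-03 -9.97329845e-01]] [0.03417954 0.64455489 1.2224082 ]
side 45.37929997471642 323.39058388766534 195.09389752144858 [[-0.82244661 -0.56825007  0.02595065]
 [-0.31446646  0.41617486 -0.85317603]
 [ 0.47401733 -0.70985234 -0.52097719]] [0.56695278 0.28341092 0.74000926]
{'time_s': 0.1, 'q': array([-7.94875360e+01,  2.18416186e+01,  7.43772970e+01,  1.12215515e-03,
        8.38593225e+01, -1.23359050e+01]), 'qvel': array([-0.01782341, -0.03339113, -0.22436267,  0.0190962 , -0.02301068,
        0.04338722]), 'joint_efforts': array([ 2.21041853e-03, -4.49218905e+01, -2.31656420e+01, -2.02745018e-04,
        3.68368273e-03, -2.32719081e-06]), 'position': array([ 0.2135172 , -0.50659715,  0.23074978]), 'tool_rot': array([[ 9.21536538e-01,  3.88291588e-01, -2.29990825e-04],
       [ 3.88291532e-01, -9.21535607e-01,  1.34614523e-03],
       [ 3.10752134e-04, -1.32982550e-03, -9.99999067e-01]]), 'ft_force': array([ 0.17838528, -0.40717803, -1.01039546]), 'wrist_torque': array([-0.01774247,  0.07965364, -0.02293246]), 'grip_width': 0.08565338406220953} 0.0187
```

View pics/top0.png

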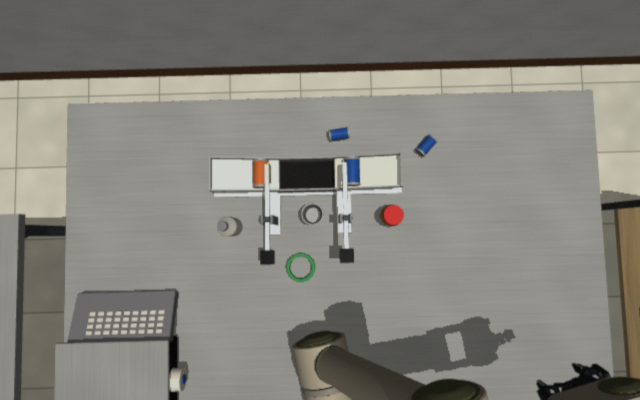

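View pics/side0.png

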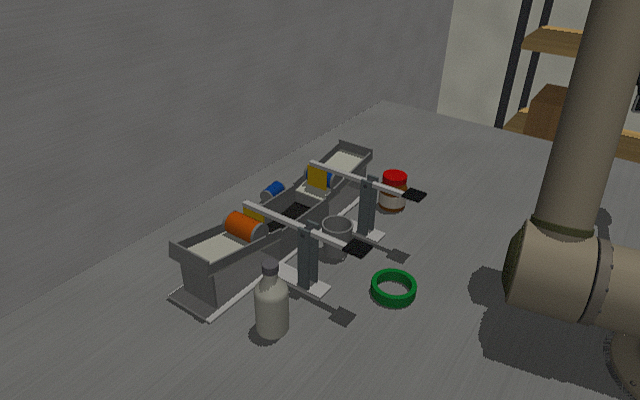

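Candidates for the blue tin, top view: (352,171) lying in the right-hand lane behind the gate, (338,134) and (426,146) both smaller and loose on the table. Orange is at (260,172). The one in the lane fits, so the paddle at (347,255) is the one to press. Next I'll measure it and check a crop.

```bash
cat > h.py <<'E'
import numpy as np,cv2
def ray(g,u,v):
    f=200/np.tan(np.radians(g["fovy"]/2));R=np.array(g["R"]);t=np.array(g["t"])
    d=R.T@np.array([(u-g["cx"])/f,(v-g["cy"])/f,1]);return -R.T@t,d
def onz(g,u,v,z):
    o,d=ray(g,u,v);return o+d*(z-o[2])/d[2]
def tri(g1,p1,g2,p2):
    o1,d1=ray(g1,*p1);o2,d2=ray(g2,*p2)
    s=np.linalg.lstsq(np.c_[d1,-d2],o2-o1,rcond=None)[0];a=o1+s[0]*d1;b=o2+s[1]*d2
    return (a+b)/2,np.linalg.norm(a-b)
def blobs(m,amin=25):
    n,l,s,c=cv2.connectedComponentsWithStats(m.astype(np.uint8))
    return [(c[i].round(1),s[i].tolist()) for i in range(1,n) if s[i,4]>=amin]
E
python3 - <<'E'
import pickle;from h import *
d=pickle.load(open("d.pkl","rb"))
P={}
for n,roi in(("top",(240,245,370,270)),("side",(335,180,435,262))):
    c=d[n]["color"].astype(int);x0,y0,x1,y1=roi
    m=(c.max(2)<(45 if n=="top" else 42));k=np.zeros_like(m);k[y0:y1,x0:x1]=1
    b=blobs(m&k);print(n,b);P[n]=b
for a,_ in P["top"]:
    print(a,onz(d["top"],*a,.138))
    for b,_ in P["side"]: print("   ",b,tri(d["top"],a,d["side"],b))
c=d["top"]["color"].astype(int)
for nm,m in(("blue",(c[...,2]>c[...,0]+50)),("orange",(c[...,0]>c[...,2]+90)&(c[...,1]>c[...,2]+20)),("red",(c[...,0]>150)&(c[...,1]<60)),("green",(c[...,1]>c[...,0]+50))):
    for b in blobs(m): print(nm,b,onz(d["top"],*b[0],{"blue":.1,"orange":.1,"red":.085,"green":.024}[nm]))
a=cv2.resize(d["top"]["color"][120:275,200:420],None,fx=2.6,fy=2.6)
b=cv2.resize(d["side"]["color"][130:280,220:440],None,fx=2.6,fy=2.6)
cv2.imwrite("pics/crop.png",np.vstack([a,b])[:,:,::-1][:800,:])
cv2.imwrite("pics/ca.png",b[:,:,::-1])
cv2.imwrite("pics/cb.png",a[:,:,::-1])
E
```

```text
top [(array([346.1, 255.2]), [340, 249, 13, 13, 147]), (array([266.9, 257. ]), [261, 251, 13, 13, 160])]
side [(array([413.9, 194.5]), [402, 188, 25, 14, 213]), (array([357.1, 247.9]), [342, 238, 31, 21, 362])]
[346.1 255.2] [ 0.50003324 -0.02792306  0.138     ]
    [413.9 194.5] (array([ 0.49991371, -0.02802669,  0.13560049]), np.float64(8.87817421696273e-06))
    [357.1 247.9] (array([ 0.54043466, -0.00521738,  0.0006571 ]), np.float64(0.10976573586189156))
[266.9 257. ] [0.50098175 0.18116243 0.138     ]
    [413.9 194.5] (array([0.47032892, 0.15271713, 0.24107397]), np.float64(0.07616153189217097))
    [357.1 247.9] (array([0.50110405, 0.18166358, 0.13539129]), np.float64(0.0005541460286622706))
blue (array([339. , 133.5]), [331, 128, 17, 12, 168]) [ 0.83570408 -0.01995344  0.1       ]
blue (array([426.8, 144.1]), [418, 136, 18, 18, 164]) [ 0.79920223 -0.26328282  0.1       ]
blue (array([352.8, 169.8]), [346, 159, 13, 23, 261]) [ 0.73267332 -0.05519756  0.1       ]
orange (array([258.7, 171.8]), [254, 161, 14, 23, 234]) [0.7341225  0.20538111 0.1       ]
red (array([392.5, 214.6]), [384, 206, 19, 19, 263]) [ 0.60625977 -0.16269164  0.085     ]
green (array([300.1, 267.5]), [287, 254, 28, 28, 213]) [0.46272223 0.10169587 0.024     ]
```

View pics/ca.png

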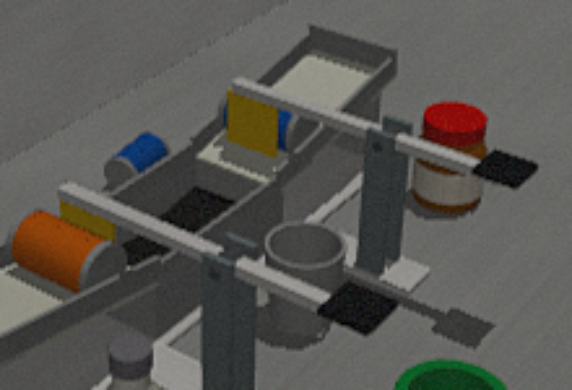

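View pics/cb.png

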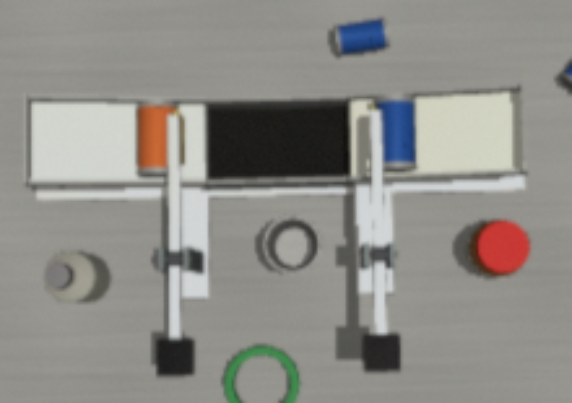

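Crop confirms it: the full-size blue tin sits behind the right (-y) gate. The paddle is at (0.500, -0.028), z 0.136 from two views (expected 0.138), and the paddle spacing is 209 mm (expected 210).

jog_arm(
  travel=[
    [0.0158,0.0266,0],
    [0.0158,0.0266,0],
    [0.0158,0.0266,0],
    [0.0158,0.0266,0],
    [0.0158,0.0266,0],
    [0.0158,0.0266,0],
    [0.0158,0.0266,0],
    [0.0158,0.0266,0],
    [0.0158,0.0266,0],
    [0.0158,0.0266,0],
    [0.0158,0.0266,0],
    [0.0158,0.0266,0],
    [0.0158,0.0266,0],
    [0.0158,0.0266,0],
    [0.0158,0.0266,0],
    [0.0158,0.0266,0],
    [0.0158,0.0266,0],
    [0.0158,0.0266,0],
    [0,0,0],
    [0,0,0],
  ],
  dr=[
    [0,0,-0.0222],
    [0,0,-0.0222],
    [0,0,-0.0222],
    [0,0,-0.0222],
    [0,0,-0.0222],
    [0,0,-0.0222],
    [0,0,-0.0222],
    [0,0,-0.0222],
    [0,0,-0.0222],
    [0,0,-0.0222],
    [0,0,-0.0222],
    [0,0,-0.0222],
    [0,0,-0.0222],
    [0,0,-0.0222],
    [0,0,-0.0222],
    [0,0,-0.0222],
    [0,0,-0.0222],
    [0,0,-0.0222],
    [0,0,0],
    [0,0,0],
  ],
  jaw=0,
)

```text
time_s: 1.77
position: [0.4981, -0.0269, 0.2309]
tool_rot: [[1.0, 0.002, -0.001], [0.002, -1.0, 0.0], [-0.001, -0.0, -1.0]]
ft_force: [-0.1, -0.6, 0.4]
grip_width: -0.0
```

Over the paddle. I'll lower to just above it and look.

jog_arm(
  travel=[
    [0,0,-0.015],
    [0,-0.001,-0.015],
    [0,0,-0.015],
    [0,0,-0.015],
    [0,0,-0.015],
    [0,0,0],
    [0,0,0],
  ],
  dr=[
    [0,0,0],
    [0,0,0],
    [0,0,0],
    [0,0,0],
    [0,0,0],
    [0,0,0],
    [0,0,0],
  ],
)

```text
time_s: 2.35
position: [0.4975, -0.0298, 0.1562]
tool_rot: [[1.0, -0.002, -0.001], [-0.002, -1.0, 0.0], [-0.001, -0.0, -1.0]]
ft_force: [-0.0, -0.2, -0.5]
grip_width: -0.0
```

```bash
cat > look.py <<'E'
import sys;from rig import *;from h import *
n=sys.argv[1]
s=get_image("side");t=get_image("top")
a=cv2.resize(s["color"][110:310,160:460],None,fx=2,fy=2);b=cv2.resize(t["color"][120:280,200:420],None,fx=1.0,fy=1.0)
o=np.zeros((580,600,3),np.uint8);o[:400]=a;o[400:560,:220]=b
cv2.imwrite(f"pics/{n}.png",o[:,:,::-1])
q=observe();print(q["time_s"],q["position"],q["ft_force"])
E
python3 look.py p1
```

```text
2.45 [ 0.49821165 -0.02962019  0.15722804] [0.57697021 0.65002529 0.41580328]
```

View pics/p1.png

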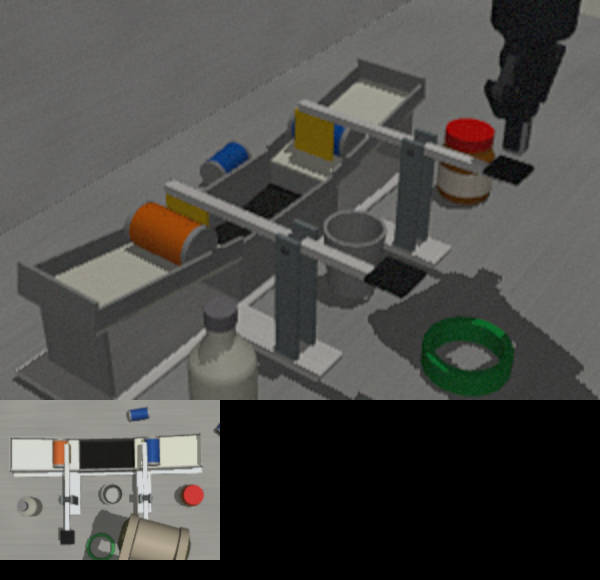

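The fingertips at crop pixel (515,148) sit right above the right paddle at (508,170), and nothing else is near. Pressing to about 38 mm down.

jog_arm(
  travel=[
    [0,0.001,-0.01],
    [0,0,-0.008],
    [0,0,-0.008],
    [0,0,-0.008],
    [0,0,-0.008],
    [0,0,-0.008],
    [0,0,-0.007],
    [0,0,0],
    [0,0,0],
    [0,0,0],
    [0,0,0],
    [0,0,0],
    [0,0,0],
  ],
  dr=[
    [0,0,0],
    [0,0,0],
    [0,0,0],
    [0,0,0],
    [0,0,0],
    [0,0,0],
    [0,0,0],
    [0,0,0],
    [0,0,0],
    [0,0,0],
    [0,0,0],
    [0,0,0],
    [0,0,0],
  ],
)

```text
time_s: 3.53
position: [0.4982, -0.0282, 0.0997]
tool_rot: [[1.0, -0.001, 0.001], [-0.001, -1.0, -0.0], [0.001, 0.0, -1.0]]
ft_force: [-1.6, -0.8, 5.5]
grip_width: 0.0003
```

```bash
python3 look.py p2
```

```text
3.6333 [ 0.49815813 -0.02815785  0.09971846] [-1.41972839 -1.07814551  5.11274494]
```

View pics/p2.png

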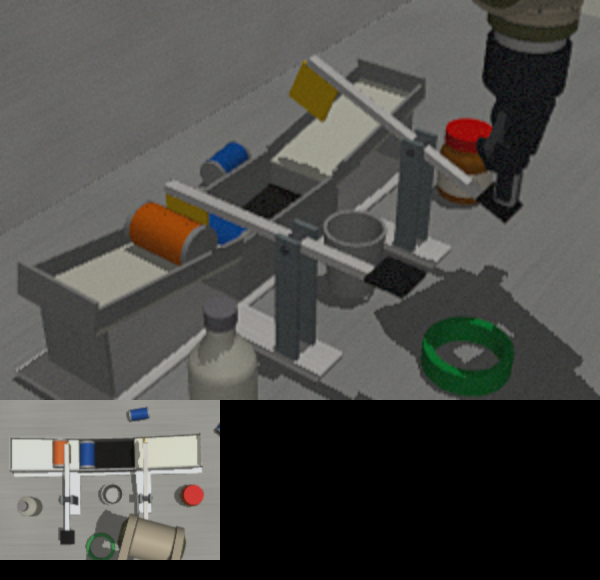

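The right gate is up and the blue tin has rolled into the tray, at inset pixel (88,453) by its left end. I'll let the paddle rise gently, then lift clear.

jog_arm(
  travel=[
    [0,0,0],
    [0,0,0],
    [0,0,0],
    [0,0,0.006],
    [0,0,0.006],
    [0,0,0.006],
    [0,0,0.006],
    [0,0,0.006],
    [0,0,0.006],
    [0,0,0.006],
    [0,0,0.01],
    [0,0,0.015],
    [0,0,0.02],
    [0,0,0.02],
    [0,0,0.02],
    [0,0,0],
    [0,0,0],
    [0,0,0],
    [0,0,0],
    [0,0,0],
  ],
  dr=[
    [0,0,0],
    [0,0,0],
    [0,0,0],
    [0,0,0],
    [0,0,0],
    [0,0,0],
    [0,0,0],
    [0,0,0],
    [0,0,0],
    [0,0,0],
    [0,0,0],
    [0,0,0],
    [0,0,0],
    [0,0,0],
    [0,0,0],
    [0,0,0],
    [0,0,0],
    [0,0,0],
    [0,0,0],
    [0,0,0],
  ],
)

```text
time_s: 5.3
position: [0.4978, -0.028, 0.2255]
tool_rot: [[1.0, -0.001, -0.002], [-0.001, -1.0, 0.001], [-0.002, -0.001, -1.0]]
ft_force: [0.6, 0.3, 0.1]
grip_width: -0.0003
```

```bash
python3 look.py p3; python3 - <<'E'
import pickle;from h import *;from rig import *
d=pickle.load(open("d.pkl","rb"));t=get_image("top");c=t["color"].astype(int)
D=(onz(d["top"],346.1,255.2,.138)+onz(d["top"],266.9,257,.138))/2;print("pads mid",D)
for k,m,z in(("blue",(c[...,2]>c[...,0]+50),.055),("orange",(c[...,0]>c[...,2]+90)&(c[...,1]>c[...,2]+20),.1)):
    for b in blobs(m,40): print(k,b,onz(t,*b[0],z))
s=get_image("side")["color"].astype(int)
m=s.max(2)<42;k=np.zeros_like(m);k[180:262,335:435]=1;print(blobs(m&k))
E
```

```text
5.4 [ 0.497852   -0.02799111  0.2257738 ] [-0.23968166 -0.50926654  0.56176322]
pads mid [0.50050749 0.07661968 0.138     ]
blue (array([339. , 133.5]), [331, 128, 17, 12, 168]) [ 0.84656224 -0.02149391  0.055     ]
blue (array([426.8, 144.1]), [418, 136, 18, 18, 164]) [ 0.80865189 -0.27421267  0.055     ]
blue (array([310.6, 173.7]), [304, 163, 15, 22, 307]) [0.73152865 0.06351296 0.055     ]
orange (array([258.7, 171.8]), [254, 161, 14, 23, 234]) [0.7341225  0.20538111 0.1       ]
[(array([413.9, 194.5]), [402, 188, 25, 14, 216]), (array([357.1, 247.8]), [342, 238, 31, 21, 362])]
```

View pics/p3.png

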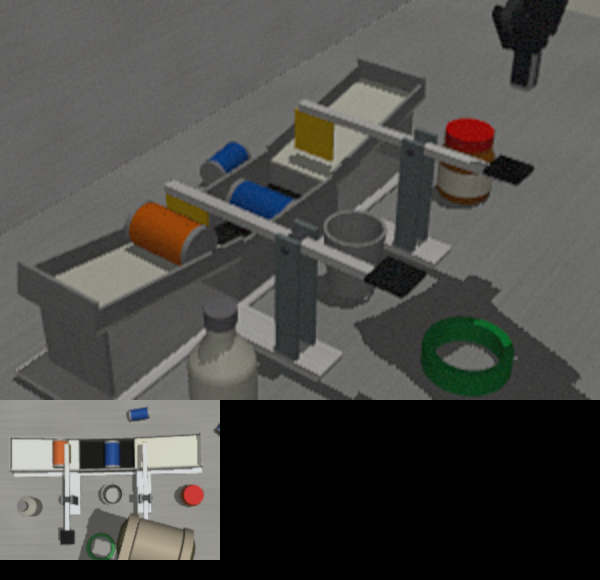

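The right gate is shut, its paddle is back at its starting pixel, and the orange tin hasn't moved. The blue tin is in the tray but may still be rolling, so I'll wait for it to settle.

jog_arm(
  travel=[
    [0,0,0],
    [0,0,0],
    [0,0,0],
    [0,0,0],
    [0,0,0],
    [0,0,0],
    [0,0,0],
    [0,0,0],
    [0,0,0],
    [0,0,0],
    [0,0,0],
    [0,0,0],
    [0,0,0],
    [0,0,0],
    [0,0,0],
    [0,0,0],
    [0,0,0],
    [0,0,0],
    [0,0,0],
    [0,0,0],
  ],
  dr=[
    [0,0,0],
    [0,0,0],
    [0,0,0],
    [0,0,0],
    [0,0,0],
    [0,0,0],
    [0,0,0],
    [0,0,0],
    [0,0,0],
    [0,0,0],
    [0,0,0],
    [0,0,0],
    [0,0,0],
    [0,0,0],
    [0,0,0],
    [0,0,0],
    [0,0,0],
    [0,0,0],
    [0,0,0],
    [0,0,0],
  ],
)

```text
time_s: 7.17
position: [0.498, -0.028, 0.2263]
tool_rot: [[1.0, -0.001, -0.0], [-0.001, -1.0, 0.0], [-0.0, -0.0, -1.0]]
ft_force: [0.2, 0.7, 0.4]
grip_width: -0.0005
```

```bash
cat > still.py <<'E'
from h import *;from rig import *
for i in range(10):
    tm=observe()["time_s"];t=get_image("top");c=t["color"].astype(int)
    for b in blobs((c[...,2]>c[...,0]+50),40):
        if b[0][1]>155: p=onz(t,*b[0],.05); print(tm,b[0],p)
for k,m in(("orange",(c[...,0]>c[...,2]+90)&(c[...,1]>c[...,2]+20)),("red",(c[...,0]>150)&(c[...,1]<60)),("green",(c[...,1]>c[...,0]+50))):
    print(k,blobs(m))
E
python3 still.py
```

```text
7.1667 [306.5 173.7] [0.73257967 0.07552132 0.05      ]
7.2167 [306.7 173.8] [0.73227326 0.07495115 0.05      ]
7.2667 [306.6 173.8] [0.73228105 0.07523965 0.05      ]
7.3167 [306.6 173.8] [0.73228105 0.07523965 0.05      ]
7.3667 [306.7 173.8] [0.73227326 0.07495115 0.05      ]
7.4167 [306.7 173.8] [0.73227326 0.07495115 0.05      ]
7.4667 [306.6 173.8] [0.73228105 0.07523965 0.05      ]
7.5167 [306.6 173.8] [0.73228105 0.07523965 0.05      ]
7.5667 [306.7 173.8] [0.73227326 0.07495115 0.05      ]
7.6167 [306.6 173.8] [0.73228105 0.07523965 0.05      ]
orange [(array([258.7, 171.8]), [254, 161, 14, 23, 234])]
red [(array([392.5, 214.6]), [384, 205, 18, 20, 271])]
green [(array([311.4, 271.3]), [307, 264, 8, 15, 44])]
```

```bash
python3 -c "
from rig import *;print(close_job())"
```

```text
the job is handed in; nothing more can be done
None
```

I pressed the right (-y) lever's paddle about 38 mm down with closed fingertips until the full-size blue tin rolled into the tray. Then I let the paddle up slowly, lifted clear and handed the job in at about 7.6 s.

- **Blue tin:** over the last 0.45 s it was still to within 0.6 mm, about 2 mm from the middle of the tray.
- **Levers:** both gates are shut in the last picture, and both paddles are back at their starting pixels in the side view.
- **Orange tin and jar:** neither moved from its starting pixels.
- **Tape roll:** the arm partly hid it from above at the end. The side view showed it where it had been.
- **Spray bottle and beaker:** I checked these only by eye in the pictures, and both looked unmoved.
- **Robot:** the fingers were about 90 mm above the paddle, with no contact force beyond sensor noise.

No check failed or disagreed.

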